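# Press a label holder home behind the riser's lip

### The job

The bottle that stands over the label slot at the front edge of the white bench riser is in the way: stand it upright on the bench and let go. Then take the wide label holder out of its wooden block and push its blade down behind the lip, into the slot, against the sprung bar inside until its flange sits flush on the rail all along, and finish while still holding it pressed home (let go, it would spring up). Leave the narrow spare holder, and the other bottle and the dish on the riser, where they are.

Things in the scene. Friction and masses are not known exactly. Their poses are not given: they have to be found in the camera images.
- label_riser: white bench riser, fixed, 110 deep (x) x 240 long (y) x 50 mm high, deck flat; origin at the centre of its underside, on the bench; x points from its front edge to its back, z up. An aluminium label channel runs along its front edge, level with the deck: lip, slot, deck. The bench in front of it (-x side), 110 mm deep and as long as the riser, is kept free.
- slot_mouth (a point): centre of the mouth of the label slot, at deck height (50 mm above the bench), 43 mm in front of the riser's centre; axes as the riser's. The opening is 58 mm long along y and 8 mm wide along x, both its long edges rounded at 3 mm radius; the rest of the channel is filled with black strips to 2 mm below the deck. A sprung bar lies in the slot, its top 18 mm below the mouth.
- seat (a joint): how far the sprung bar in the slot is pressed down, m: 0 at rest, 0.006 when the label holder is home (stop at 0.008). It pushes up with about 4 N at first and 8.5 N at home.
- caddy: wooden block, fixed, 50 (x) x 160 (y) x 36 mm high, origin at the centre of its underside, on the bench. Two slots in its top, in line along y, 39 mm either side of the centre; one holds the wide label holder, the other the narrow spare (which is in which varies).
- label_mid (a point): centre of the card frame of the wide label holder (40 g, grey, both faces alike). From below: blade 50 wide (y) x 5 thick (x) x 24 mm long; flange 62 x 20 x 6 mm, resting on the block; card frame 60 x 12 thick x 34 mm high, gripped across its 12 mm. y along its width, z up. This point is 47 mm above the blade's end and 23 mm above the flange's underside, so 23 mm above the slot's mouth when home.
- spare_mid (a point): centre of the card frame of the narrow spare label holder, of the same make but 36 mm wide with a frame 24 mm high; stays in the block.
- bottle_mid (a point): centre, half-way up, of the glass bottle with a screw cap that stands on the riser over the label slot; 98 mm high, body 52 mm in diameter up to 72 mm and a cap of 37 mm; about 0.17 kg; z up its axis. Its underside is 49 mm below this point.
- dark_bottle_mid (a point): centre of the other bottle, with a black cap, 106 mm high, 50 mm in diameter, standing on the riser's left end, about 90 mm beside the slot; stays there.
- dish_mid (a point): centre of the clear plastic dish, 56 mm in diameter, 15 mm high, lying on the riser's right end, about 90 mm beside the slot; stays there.
There are look-alikes about, which are no part of the job. Leave any blue look-alike of the part that bears bottle_mid alone.

How it is judged:
By the outcome, as a careful person would: the job done as asked, in the order asked, and still so for the second after the job is handed in, while the arm keeps its last pose, push and grip.
It also fails if it takes over 61 s, if anything falls off the work surface, if the arm or the gripper's body presses on something with over 40 N, if the wrist force passes 120 N, or if a joint passes its speed limit or range.

### The arm

A 6-joint arm with a two-finger parallel gripper is mounted at the origin on the work surface; the furniture and walls round the work are solid. World frame = base frame: x ahead of the robot, y to its left, z up, the work surface at z = 0. Lengths are in mm, angles in rad, forces in N, time in s.
With the tool pointing down it reaches from about 350 to 975 mm from the base axis. Payload 7.1 kg.
Tool frame: the origin (TCP) lies midway between the tips of the shut fingers; the grasp point (between the pads) lies pinch_z behind it (pinch_z is the distance from the TCP to the grasp point, in mm); z points along the fingers, y is the line along which they close (so a half turn about z gives the same grasp; the last joint's range is limited). The gripper opens to 88 mm and grips with 3 to 60 N. Pads are 20 mm wide; open, the fingers measure 115 mm over their backs; the gripper's body (75 mm by 178 mm) begins 61 mm behind the grasp point.
Start: joints at [-1.163, 0.423, 1.63, -0, 1.089, -0.019], TCP at [258.74, -568.91, 222.675] pointing down, gripper open.
Joint ranges: [-3, 3], [-0.9, 2.11], [0.09, 2.58], [-1.31, 4.45], [0.11, 2.69], [-2.54, 2.54]. Speed limits (rad/s): [2.39, 2.39, 3.01, 3.14, 3.14, 3.14].

### API

Orientations are given as a rotation vector (axis times angle).
In Python, from workcell import get_obs, get_image, close_job, pinch_z gives the robot as it stands.
- The arm moves only by the tool jog_arm, never from a script. Its argument "commands" is a list of rows, each a list of 3 entries, a list of its own where there are three numbers: the gripper command: -1 is shut, 1 is fully open, values between are in proportion, then the shift along the tool's x, y, z as a fraction of full scale, then the turn, a rotation vector about the tool's x, y, z as a fraction of full scale. In form: [[gripper, [tx, ty, tz], [rx, ry, rz]], ...]. A call has 1 to 10 rows; each row shifts and turns the commanded pose from where the row before left it, along the tool's axes as they then stand; what a row does not reach is not made up. Full scale, the value 1, is 0.1 m for a shift and 45 degrees for a turn. A row lasts 1/10 s, in which the tool goes at most 50 mm and 8.59 degrees, less where a joint would pass 70% of its speed; a pose out of reach is approached as far as the arm can. A call with a number of a shift or a turn outside -1 to 1 is refused whole. A call with a gripper value outside its range is refused whole. The fingers move at their own pace and stop on an object; the grip force is fixed at half the most. Time passes only in rows, so rows that do not move let the fingers close. It gives the time, the measured TCP pose, the force, the opening and the grip force at its end, in the units of the state.
- get_obs(): the state, without advancing time (a new reading comes with each control period).
- get_image(name): name is "scene" or "top" or "wrist"; returns a dict with "image" (400x640x3 uint8, blue, green, red), "z_map" (400x640 float32, mm along the optical axis (not along the pixel's ray), 0 where there is no reading), "intrinsics" (3x3 intrinsics, pixels), "k1" (the pictures are not rectified: a ray, as slopes to the right and down, at radius r is drawn at 1 + k1 r^2 times it, then the intrinsics apply), "eye" and "orientation" of the camera in the world; the wrist camera has in their place "mount" (4x4, takes a point from camera to tool coordinates, whose origin is the TCP and whose axes are the flange's). Camera axes: x right, y down, z forward; pixel columns grow to the right and rows downward; lengths in mm; the calibration is good to about 2 mm. A picture is of the moment at which its call begins: read the wrist's pose just before it.
- close_job(): hands the job in; it is judged then, once.
The state is a dict: "t": time; "qpos": joint angles; "qvel": joint speeds; "joint_torque": joint torques, N m; "ee_pos": TCP position; "orientation": TCP orientation; "ft_force": force on the tool from outside, world axes, zero at the start; "moment": the same for the moment, N m; "width": finger opening in mm; "grasp_force": force on a finger pad.
Only numpy, scipy, OpenCV 4.12 (cv2) and the standard library are available. Lean on these libraries where they do the work, as an engineer would, in place of code of your own. Each camera call takes 0.05 s, during which the arm holds its last target. There are 200 camera calls.

## Working session

There is one attempt and no reset: what is moved stays moved. The work goes in short steps, Python scripts to look and compute and a tool call to move; the robot and the scene stay as the last step left them, time stands still between calls to the robot, and variables do not carry over. Pictures are saved under pics/ and viewed, at most 10 in all, crops included, and the job is handed in when it is done.

Besides the shell and the picture viewer there is one more tool, called after "Call:" as name([rows], argument=value, ...), one row to a line, values as JSON. jog_arm: Moves the arm, as the interface text tells. Its arguments: {"type":"object","properties":{"commands":{"type":"array","items":{"type":"array"}}},"required":["commands"]}

```bash
mkdir -p pics; ls; cat > h.py <<'E'
import numpy as np, cv2
from scipy.spatial.transform import Rotation as R
from workcell import get_obs,get_image,close_job,pinch_z
def rot(o):
    o=np.array(o,float)
    return o if o.shape==(3,3) else (R.from_rotvec(o).as_matrix() if o.size==3 else R.from_quat(o).as_matrix())
def grab(n):
    s=get_obs(); d=get_image(n)
    if 'mount' in d:
        M=np.array(d['mount']);T=np.eye(4);T[:3,:3]=rot(s['orientation']);T[:3,3]=s['ee_pos'];T=T@M
        d['Rw'],d['tw']=T[:3,:3],T[:3,3]
    else: d['Rw'],d['tw']=rot(d['orientation']),np.array(d['eye'])
    return d
def cloud(d):
    K=np.array(d['intrinsics']);z=d['z_map'];h,w=z.shape
    u,v=np.meshgrid(np.arange(w),np.arange(h))
    x=(u-K[0,2])/K[0,0];y=(v-K[1,2])/K[1,1];a,b=x.copy(),y.copy()
    for _ in range(8):
        f=1+d['k1']*(a*a+b*b);a,b=x/f,y/f
    P=np.stack([a*z,b*z,z],-1)@d['Rw'].T+d['tw']
    P[z==0]=np.nan
    return P
E
python3 - <<'E'
from h import *
s=get_obs();print({k:np.round(v,3).tolist() for k,v in s.items()},pinch_z)
for n in['scene','top']:
    d=grab(n);cv2.imwrite(f'pics/{n}0.png',d['image']);P=cloud(d);np.savez(f'{n}0.npz',P=P,im=d['image']);print(n,d['eye'],d['orientation'],d['k1'],d['intrinsics'])
E
```

```text
pics
{'t': 0.0, 'qpos': [-1.163, 0.424, 1.631, 0.0, 1.089, -0.019], 'qvel': [-0.0, -0.001, 0.001, 0.0, -0.0, -0.0], 'joint_torque': [0.003, -54.462, -27.367, 0.065, 0.023, -0.0], 'ee_pos': [258.53, -568.412, 221.915], 'orientation': [-3.069, -0.665, 0.0], 'ft_force': [0.383, 0.231, -0.535], 'moment': [0.007, 0.014, -0.028], 'grasp_force': 0.0, 'width': 87.787} 18.700000000000003
scene [-302.93224964 -684.59053052  669.58526142] [-1.9210644   0.90240525 -0.51245914] 0.03145096546054057 [[500.68584654   0.         322.33863335]
 [  0.         500.68584654 207.3685124 ]
 [  0.           0.           1.        ]]
top [ 431.23463001  -22.35936027 1330.84562254] [-2.18119471  2.17013142 -0.05159474] -0.14897941632707018 [[496.99660714   0.         319.54424817]
 [  0.         496.99660714 197.45357596]
 [  0.           0.           1.        ]]
```

View pics/scene0.png

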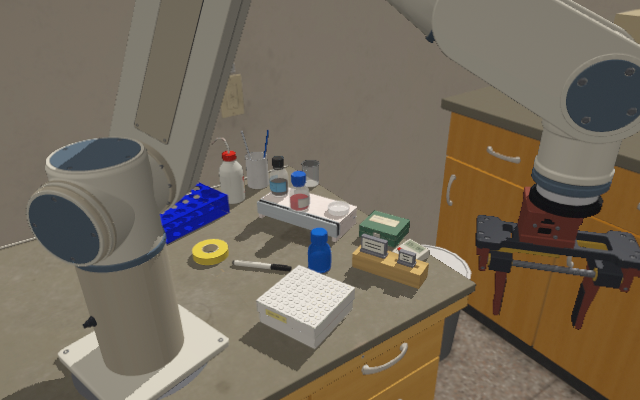

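View pics/top0.png

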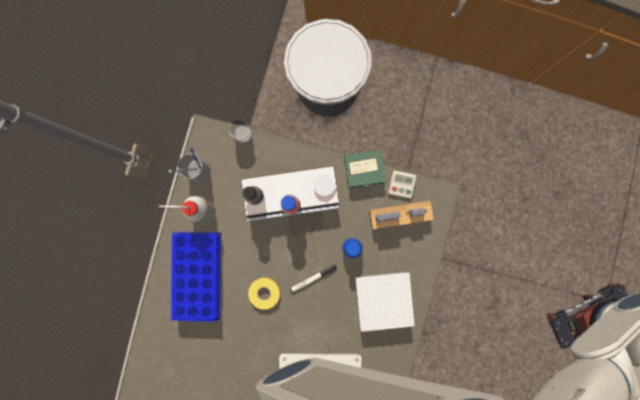

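The scene and top views show the riser at top px (291,193) with the dark bottle at (253,195), the target bottle (blue cap, red label) at (289,204) and the dish at (324,186). The caddy is at (402,215): wide holder on the left at (388,217), spare on the right at (418,212). The solid blue look-alike is at (352,248).

```bash
python3 - <<'E'
from h import *
D=np.load('top0.npz');P=D['P'];im=D['im']
def box(m,nm):
    if m.sum()<5: print(nm,'none');return
    q=P[m][:,:2].astype(np.float32);r=cv2.minAreaRect(q);print(nm,m.sum(),'rect',np.round(r[0],1),np.round(r[1],1),round(r[2],2),'mean',np.round(P[m].mean(0),1),'medz',round(np.median(P[m][:,2]),1))
v,u=np.mgrid[:400,:640];z=P[...,2]
roi=lambda a,b,c,d:(u>=a)&(u<=b)&(v>=c)&(v<=d)
print('bench z',np.nanmedian(z[roi(220,240,240,300)]))
box(roi(235,345,160,225)&(z>40)&(z<60),'riser')
box(roi(235,345,160,225)&(z>130),'bottles')
box(roi(243,264,180,208)&(z>140),'dark')
box(roi(275,304,190,220)&(z>135),'bottle cap')
box(roi(310,340,170,200)&(z>58),'dish')
box(roi(365,437,200,232)&(z>28)&(z<39),'caddy')
box(roi(372,402,205,228)&(z>65),'wide')
box(roi(405,430,200,222)&(z>55),'spare')
box(roi(340,365,235,262)&(z>60),'blue')
box(roi(340,390,150,190)&(z>15),'greenbox')
box(roi(388,418,168,200)&(z>8),'timer')
box(roi(355,415,270,335)&(z>15),'rack')
for n in['bottle cap','x']:pass
print(np.round(P[204,289],1),np.round(P[217,388],1),np.round(P[212,418],1))
# zoom crop
cv2.imwrite('pics/crop.png',cv2.resize(im[140:270,235:440],None,fx=3.8,fy=3.8,interpolation=cv2.INTER_CUBIC))
E
```

```text
bench z 0.9306009739643741
riser 2765 rect [529.8  84. ] [108.9 241.1] 8.36 mean [530.2  83.1  50.5] medz 50.5
bottles 333 rect [511.  126.4] [129.6  35.9] 77.19 mean [510.9 121.6 151.1] medz 150.7
dark 142 rect [524.9 172.7] [28.9 28.5] 0.16 mean [524.3 172.4 156.2] medz 156.7
bottle cap 177 rect [499.7  79.4] [33.7 33.8] 1.32 mean [500.1  79.5 147.8] medz 147.8
dish 371 rect [551.5  -5.2] [52.8 54.6] 45.97 mean [551.5  -4.8  65.8] medz 65.9
caddy 734 rect [ 477.4 -207.3] [ 50.2 159. ] 9.02 mean [ 477.7 -208.5   35.5] medz 35.8
wide 124 rect [ 471.3 -169.4] [12.9 60.5] 8.93 mean [ 471.1 -168.9   75.9] medz 75.9
spare 72 rect [ 483.8 -245.6] [13.1 33.6] 9.46 mean [ 483.5 -245.    65.2] medz 65.2
blue 210 rect [389.6 -78.4] [42.7 39.9] 54.82 mean [390.8 -77.7  90.6] medz 97.0
greenbox 1267 rect [ 589.2 -119.6] [109.8 110.6] 8.55 mean [ 598.2 -112.2   35.4] medz 35.7
timer 576 rect [ 558.5 -212.6] [64.7 63.9] 79.63 mean [ 558.3 -211.9   18.3] medz 18.5
rack 2854 rect [ 254.1 -162.5] [137.7 136.2] 6.0 mean [ 254.5 -162.1   54.8] medz 55.2
[497.2  76.6 146.9] [ 469.5 -168.2   74.2] [ 482.9 -246.7   61.9]
```

View pics/crop.png

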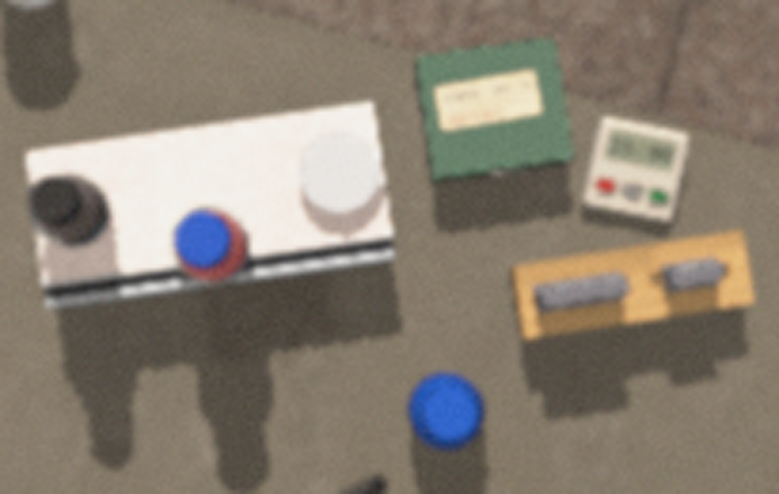

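The crop confirms the top-view measurements: sizes and heights match (riser 109x241, deck at 50.5 mm, cap top at 148 mm, wide holder top at 76 mm). First move: lift and turn the tool so it closes along the riser's x axis.

Call:
jog_arm([
  [1,[0,0,-0.4],[0,0,-0.1825]],
  [1,[0,0,-0.4],[0,0,-0.1825]],
  [1,[0,0,0],[0,0,-0.1825]],
  [1,[0,0,0],[0,0,-0.1825]],
  [1,[0,0,0],[0,0,-0.1825]],
  [1,[0,0,0],[0,0,-0.1825]],
  [1,[0,0,0],[0,0,-0.1825]],
  [1,[0,0,0],[0,0,-0.1825]],
  [1,[0,0,0],[0,0,-0.1825]],
])

```text
t: 1.0
ee_pos: [258.6, -568.6, 302.2]
orientation: [-2.046, -2.383, -0.001]
ft_force: [0.2, -0.3, -0.2]
width: 88.0
grasp_force: 0.0
```

Call:
jog_arm([
  [1,[0.433,0.238,0],[0,0,0]],
  [1,[0.433,0.238,0],[0,0,0]],
  [1,[0.433,0.238,0],[0,0,0]],
  [1,[0.433,0.238,0],[0,0,0]],
  [1,[0.433,0.238,0],[0,0,0]],
  [1,[0.433,0.238,0],[0,0,0]],
  [1,[0.433,0.238,0],[0,0,0]],
  [1,[0.433,0.238,0],[0,0,0]],
  [1,[0.433,0.238,0],[0,0,0]],
  [1,[0.433,0.238,0],[0,0,0]],
])

```text
t: 2.0
ee_pos: [431.3, -103.9, 302.7]
orientation: [2.054, 2.377, 0.0]
ft_force: [1.7, -1.1, 0.2]
width: 87.9
grasp_force: 0.0
```

```bash
cat >> h.py <<'E'
def go(p,yaw=None,pr=True):
    """tool-frame shift fractions (after a yaw turn) to world TCP p; yaw = wanted tool-y direction, deg (mod 180)"""
    s=get_obs();Rt=rot(s['orientation']);y=np.degrees(np.arctan2(Rt[1,1],Rt[0,1]))
    e=np.array(p)-s['ee_pos']
    print('pos',np.round(s['ee_pos'],1),'yawY',round(y,2),'zaxis',np.round(Rt[:,2],4),'q',np.round(s['qpos'],2),'t',s['t'],'w',s['width'],'F',np.round(s['ft_force'],1))
    print('shift frac',np.round(Rt.T@e/100,3),'turn z frac',None if yaw is None else round(-(((yaw-y+90)%180)-90)/45,4))
    if not pr: return
E
python3 - <<'E'
from h import *
go([500,79.5,190],8.36)
d=grab('wrist');cv2.imwrite('pics/w1.png',d['image']);P=cloud(d);np.savez('w1.npz',P=P,im=d['image'])
E
```

```text
pos [ 431.3 -103.9  302.7] yawY 8.35 zaxis [ 1.e-04 -0.e+00 -1.e+00] q [-0.26  0.05  1.93 -0.    1.17 -0.41] t 2.0 w 87.86395577205771 F [ 1.7 -1.1  0.2]
shift frac [1.715 0.946 1.127] turn z frac -0.0002
```

Call:
jog_arm([
  [1,[0.43,0.237,0],[0,0,0]],
  [1,[0.43,0.237,0],[0,0,0]],
  [1,[0.43,0.237,0],[0,0,0]],
  [1,[0.43,0.237,0],[0,0,0]],
  [1,[0,0,0],[0,0,0]],
  [1,[0,0,0],[0,0,0]],
])

```text
t: 2.65
ee_pos: [499.6, 78.8, 302.1]
orientation: [-2.05, -2.38, 0.002]
ft_force: [-0.2, 0.3, -0.8]
width: 87.4
grasp_force: 0.0
```

```bash
python3 - <<'E'
from h import *
go([500,79.5,190],8.36)
d=grab('wrist');cv2.imwrite('pics/w2.png',d['image']);P=cloud(d);np.savez('w2.npz',P=P,im=d['image'])
z=P[...,2]
def box(m,nm):
    q=P[m][:,:2].astype(np.float32);r=cv2.minAreaRect(q);print(nm,m.sum(),np.round(r[0],1),np.round(r[1],1),round(r[2],2),np.round(P[m].mean(0),1))
b=(np.hypot(P[...,0]-500,P[...,1]-79)<40)
box(b&(z>140)&(z<152),'cap')
box((z>46)&(z<54),'deck')
box((z>30)&(z<39),'caddy')
E
```

```text
pos [499.6  78.8 302.1] yawY 8.52 zaxis [-1.4e-03 -5.0e-04 -1.0e+00] q [ 0.13  0.16  1.81 -0.    1.18 -0.02] t 2.65 w 87.44668801418861 F [-0.2  0.3 -0.8]
shift frac [0.006 0.006 1.121] turn z frac 0.0036
cap 816 [503.4  77.4] [34.9 35.6] 33.05 [503.   78.5 149.1]
deck 9555 [422.9 151.9] [777.9 547.9] 56.82 [512.3  88.   51.6]
caddy 3998 [426.6 148.6] [746.7 632.8] 61.04 [494.4 -25.   36. ]
```

View pics/w2.png

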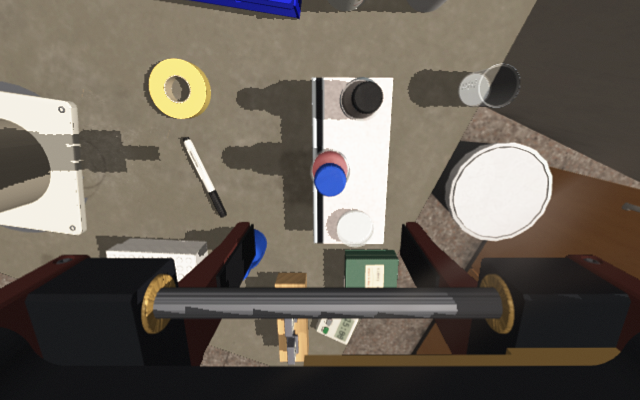

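The wrist picture shows the target bottle's cap at (330,180), with the dark bottle at (362,98) and the dish at (355,227) both clear of the fingers' closing line. Down to the grasp.

Call:
jog_arm([
  [1,[0,0.015,0.4],[0,0,0]],
  [1,[0,0,0.4],[0,0,0]],
  [1,[0,0,0.4],[0,0,0]],
  [1,[0,0,0.4],[0,0,0]],
  [1,[0,0,0.3],[0,0,0]],
  [1,[0,0,0.22],[0,0,0]],
  [1,[0,0,0],[0,0,0]],
  [1,[0,0,0],[0,0,0]],
])

```text
t: 3.5
ee_pos: [501.3, 77.1, 91.0]
orientation: [-2.055, -2.375, 0.001]
ft_force: [0.4, -0.3, 0.3]
width: 88.0
grasp_force: 0.0
```

Call:
jog_arm([
  [-1,[0,0,0],[0,0,0]],
  [-1,[0,0,0],[0,0,0]],
  [-1,[0,0,0],[0,0,0]],
  [-1,[0,0,0],[0,0,0]],
  [-1,[0,0,0],[0,0,0]],
  [-1,[0,0,0],[0,0,0]],
  [-1,[0,0,0],[0,0,0]],
  [-1,[0,0,0],[0,0,0]],
])

```text
t: 4.3
ee_pos: [501.7, 78.4, 91.1]
orientation: [2.053, 2.377, 0.001]
ft_force: [-1.4, 0.3, 6.7]
width: 51.7
grasp_force: 30.0
```

```bash
python3 - <<'E'
from h import *
D=np.load('top0.npz');P=D['P'];z=P[...,2]
go([360,190,90]);g=get_obs();print(g['grasp_force'])
for c in[(380,180),(370,200),(350,190),(340,130),(400,-10),(430,-75),(340,220),(420,240),(450,250),(340,0)]:
    dd=np.hypot(P[...,0]-c[0],P[...,1]-c[1]);o=dd[z>12];print(c,'nearest obstacle >12mm high',round(np.nanmin(o),1),'tall>90',round(np.nanmin(dd[z>90]),1))
E
```

```text
pos [501.7  78.4  91.1] yawY 8.37 zaxis [ 5.e-04  1.e-04 -1.e+00] q [ 0.13  0.46  1.97  0.    0.71 -0.01] t 4.3 w 51.65800932819945 F [-1.4  0.3  6.7]
shift frac [ 1.311 -1.239  0.01 ] turn z frac None
29.998139441013336
(380, 180) nearest obstacle >12mm high 72.7 tall>90 119.7
(370, 200) nearest obstacle >12mm high 69.7 tall>90 131.3
(350, 190) nearest obstacle >12mm high 47.3 tall>90 150.1
(340, 130) nearest obstacle >12mm high 34.4 tall>90 143.0
(400, -10) nearest obstacle >12mm high 43.8 tall>90 52.2
(430, -75) nearest obstacle >12mm high 14.3 tall>90 23.5
(340, 220) nearest obstacle >12mm high 54.8 tall>90 146.3
(420, 240) nearest obstacle >12mm high 31.1 tall>90 73.4
(450, 250) nearest obstacle >12mm high 31.5 tall>90 48.1
(340, 0) nearest obstacle >12mm high 12.5 tall>90 76.0
```

Call:
jog_arm([
  [-1,[0,0,-0.15],[0,0,0]],
  [-1,[0,0,-0.3],[0,0,0]],
  [-1,[0,0,-0.35],[0,0,0]],
  [-1,[0.306,-0.231,0],[0,0,0]],
  [-1,[0.306,-0.231,0],[0,0,0]],
  [-1,[0.306,-0.231,0],[0,0,0]],
  [-1,[0.306,-0.231,0],[0,0,0]],
  [-1,[0.306,-0.231,0],[0,0,0]],
  [-1,[0,0,0],[0,0,0]],
  [-1,[0,0,0],[0,0,0]],
])

```text
t: 5.3
ee_pos: [364.4, 213.3, 170.6]
orientation: [2.05, 2.38, -0.0]
ft_force: [-0.3, 0.0, -1.0]
width: 51.9
grasp_force: 30.0
```

Call:
jog_arm([
  [-1,[0,0,0.3],[0,0,0]],
  [-1,[0,0,0.3],[0,0,0]],
  [-1,[0,0,0.3],[0,0,0]],
  [-1,[0,0,0.2],[0,0,0]],
  [-1,[0,0,0.1],[0,0,0]],
  [-1,[0,0,0],[0,0,0]],
  [-1,[0,0,0],[0,0,0]],
])

```text
t: 6.0
ee_pos: [365.6, 212.7, 51.0]
orientation: [2.054, 2.377, 0.001]
ft_force: [0.8, 0.1, -1.4]
width: 51.8
grasp_force: 30.0
```

```bash
python3 - <<'E'
from h import *
go([365,213,41.1],8.36);print(get_obs()['grasp_force'])
E
```

```text
pos [365.6 212.7  51. ] yawY 8.32 zaxis [ 4.e-04  2.e-04 -1.e+00] q [ 0.5   0.45  2.16 -0.    0.53  0.35] t 6.0 w 51.76194094529947 F [ 0.8  0.1 -1.4]
shift frac [ 0.004 -0.006  0.099] turn z frac -0.0008
29.994723200798035
```

Call:
jog_arm([
  [-1,[0,0,0.04],[0,0,0]],
  [-1,[0,0,0.03],[0,0,0]],
  [-1,[0,0,0.02],[0,0,0]],
  [-1,[0,0,0],[0,0,0]],
  [-1,[0,0,0],[0,0,0]],
])

```text
t: 6.5
ee_pos: [364.9, 212.9, 41.8]
orientation: [2.053, 2.378, 0.0]
ft_force: [0.3, -1.0, -1.8]
width: 51.4
grasp_force: 30.0
```

Call:
jog_arm([
  [-1,[0,0,0.01],[0,0,0]],
  [-1,[0,0,0],[0,0,0]],
  [-1,[0,0,0],[0,0,0]],
])

```text
t: 6.8
ee_pos: [365.1, 213.0, 41.0]
orientation: [2.053, 2.378, 0.001]
ft_force: [-0.4, 0.3, 5.7]
width: 51.8
grasp_force: 30.0
```

Contact with the bench is felt (+5.7 N). Release and rise.

Call:
jog_arm([
  [0.6,[0,0,0],[0,0,0]],
  [1,[0,0,0],[0,0,0]],
  [1,[0,0,0],[0,0,0]],
  [1,[0,0,0],[0,0,0]],
  [1,[0,0,0],[0,0,0]],
  [1,[0,0,-0.3],[0,0,0]],
  [1,[0,0,-0.45],[0,0,0]],
  [1,[0,0,-0.45],[0,0,0]],
  [1,[0,0,-0.45],[0,0,0]],
  [1,[0,0,-0.3],[0,0,0]],
])

```text
t: 7.8
ee_pos: [365.5, 213.2, 238.7]
orientation: [2.053, 2.377, 0.005]
ft_force: [0.7, -0.3, -0.8]
width: 88.4
grasp_force: 0.0
```

```bash
python3 - <<'E'
from h import *
go([471.2,-169.2,237],9.1)
for n in['top','wrist']:
    d=grab(n);P=cloud(d);np.savez(n+'3.npz',P=P,im=d['image']);z=P[...,2];cv2.imwrite(f'pics/{n}3.png',d['image'])
    m=(np.hypot(P[...,0]-365,P[...,1]-213)<40)&(z>85)&(z<110)
    if m.sum(): print(n,'bottle',P[m].mean(0),m.sum())
    q=P[(z>45)&(z<55)&(abs(P[...,0]-530)<85)&(abs(P[...,1]-84)<140)][:,:2].astype(np.float32)
    if len(q)>9: print('deck',len(q),cv2.minAreaRect(q))
E
```

```text
pos [365.5 213.2 238.7] yawY 8.37 zaxis [ 0.003   0.0016 -1.    ] q [0.5  0.1  2.04 0.   1.   0.35] t 7.8 w 88.40026722399648 F [ 0.7 -0.3 -0.8]
shift frac [-3.937  0.489  0.014] turn z frac -0.0163
top bottle [363.83853861 212.66449554  97.82702835] 157
deck 2879 ((529.890869140625, 83.86868286132812), (108.87421417236328, 240.65167236328125), 8.282025337219238)
wrist bottle [366.00889624 213.32223705  98.71224349] 881
deck 3310 ((532.3265991210938, 81.48064422607422), (108.5405044555664, 239.14353942871094), 8.508763313293457)
```

The bottle stands upright, cap top at 98 mm. On to the caddy.

Call:
jog_arm([
  [1,[-0.394,0.049,0],[0,0,-0.0163]],
  [1,[-0.394,0.044,0],[0,0,0]],
  [1,[-0.394,0.044,0],[0,0,0]],
  [1,[-0.394,0.044,0],[0,0,0]],
  [1,[-0.394,0.044,0],[0,0,0]],
  [1,[-0.394,0.044,0],[0,0,0]],
  [1,[-0.394,0.044,0],[0,0,0]],
  [1,[-0.394,0.044,0],[0,0,0]],
  [1,[-0.394,0.044,0],[0,0,0]],
  [1,[-0.394,0.044,0],[0,0,0]],
])

```text
t: 8.9
ee_pos: [470.2, -170.8, 234.3]
orientation: [-2.037, -2.389, 0.001]
ft_force: [1.5, -0.0, 0.3]
width: 87.6
grasp_force: 0.0
```

Call:
jog_arm([
  [0.2,[0,0,0],[0,0,0]],
  [0,[0,0,0],[0,0,0]],
])

```text
t: 9.1
ee_pos: [469.8, -169.6, 234.2]
orientation: [-2.039, -2.387, 0.001]
ft_force: [0.0, -0.3, -0.4]
width: 75.3
grasp_force: 0.0
```

```bash
python3 - <<'E'
from h import *
go([471.2,-169.2,130],9.1)
d=grab('wrist');P=cloud(d);np.savez('w4.npz',P=P,im=d['image']);cv2.imwrite('pics/w4.png',d['image']);z=P[...,2]
def box(m,nm):
    if m.sum()<5: print(nm,m.sum());return
    q=P[m][:,:2].astype(np.float32);r=cv2.minAreaRect(q);print(nm,m.sum(),np.round(r[0],1),np.round(r[1],1),round(r[2],2),np.round(P[m].mean(0),1))
b=(abs(P[...,0]-471)<25)&(abs(P[...,1]+169)<45)
box(b&(z>70)&(z<85),'wide')
b=(abs(P[...,0]-477)<40)&(abs(P[...,1]+207)<100)
box(b&(z>30)&(z<39.5),'caddy')
E
```

```text
pos [ 469.8 -169.6  234.2] yawY 8.99 zaxis [-0.0025  0.0012 -1.    ] q [-0.37  0.22  1.89  0.    1.03 -0.53] t 9.1 w 75.2860781662772 F [ 0.  -0.3 -0.4]
shift frac [0.    0.017 1.042] turn z frac -0.0025
wide 621 [ 474.3 -171.9] [12.8 59.6] 8.97 [ 474.  -170.9   77.3]
caddy 3121 [ 480.4 -210.8] [ 50.1 160.1] 9.09 [ 479.6 -206.5   38. ]
```

View pics/w4.png

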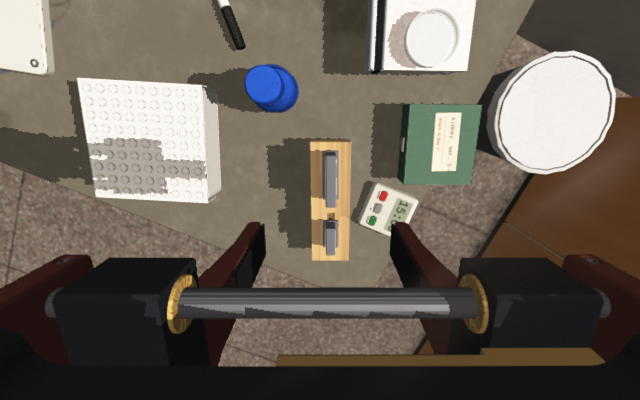

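The wrist view shows the wide holder at (330,178) and the spare at (330,237), both in the caddy with clear space for the fingers. Top and wrist readings differ by about 3 mm, so I take the mean and descend above the flange.

Call:
jog_arm([
  [0,[-0.01,0.028,0.4],[0,0,0]],
  [0,[0,0,0.4],[0,0,0]],
  [0,[0,0,0.4],[0,0,0]],
  [0,[0,0,0.3],[0,0,0]],
  [0,[0,0,0.2],[0,0,0]],
  [0,[0,0,0.16],[0,0,0]],
  [0,[0,0,0],[0,0,0]],
  [0,[0,0,0],[0,0,0]],
])

```text
t: 9.95
ee_pos: [473.3, -168.8, 49.7]
orientation: [-2.036, -2.391, 0.001]
ft_force: [-0.3, 0.1, 0.6]
width: 43.9
grasp_force: 0.0
```

```bash
python3 - <<'E'
from h import *
go([472.7,-170.5,46],9.05)
E
```

```text
pos [ 473.3 -168.8   49.7] yawY 9.18 zaxis [-1.e-03  4.e-04 -1.e+00] q [-0.37  0.53  1.99  0.    0.62 -0.53] t 9.95 w 43.86629488325902 F [-0.3  0.1  0.6]
shift frac [-0.016 -0.008  0.037] turn z frac 0.0028
```

Call:
jog_arm([
  [0,[-0.015,-0.005,0.035],[0,0,0]],
  [0,[0,0,0],[0,0,0]],
  [-1,[0,0,0],[0,0,0]],
  [-1,[0,0,0],[0,0,0]],
  [-1,[0,0,0],[0,0,0]],
  [-1,[0,0,0],[0,0,0]],
  [-1,[0,0,0],[0,0,0]],
  [-1,[0,0,0],[0,0,0]],
])

```text
t: 10.75
ee_pos: [473.4, -171.5, 46.3]
orientation: [2.038, 2.39, 0.0]
ft_force: [0.2, 0.1, 1.1]
width: 11.8
grasp_force: 30.0
```

```bash
python3 - <<'E'
from h import *
go([472.7,-170.5,45.5],9.05);print(get_obs()['grasp_force'],np.round(get_obs()['moment'],2))
E
```

```text
pos [ 473.4 -171.5   46.3] yawY 9.1 zaxis [ 1.e-04 -1.e-04 -1.e+00] q [-0.37  0.53  1.99 -0.    0.61 -0.53] t 10.75 w 11.80685192388827 F [0.2 0.1 1.1]
shift frac [ 0.011 -0.005  0.008] turn z frac 0.001
30.000379979610443 [-0.03 -0.05 -0.  ]
```

Call:
jog_arm([
  [-1,[0,0,-0.1],[0,0,0]],
  [-1,[0,0,-0.2],[0,0,0]],
  [-1,[0,0,-0.3],[0,0,0]],
  [-1,[0,0,-0.4],[0,0,0]],
  [-1,[0,0,-0.4],[0,0,-0.0156]],
  [-1,[0,0,0],[0,0,0]],
])

```text
t: 11.35
ee_pos: [476.4, -172.5, 191.7]
orientation: [2.017, 2.396, 0.005]
ft_force: [0.3, 0.8, -0.9]
width: 11.8
grasp_force: 30.0
```

Call:
jog_arm([
  [-1,[0.3,0.063,0],[0,0,0]],
  [-1,[0.4,0.085,0],[0,0,0]],
  [-1,[0.4,0.085,0],[0,0,0]],
  [-1,[0.4,0.085,0],[0,0,0]],
  [-1,[0.4,0.085,0],[0,0,0]],
  [-1,[0.4,0.085,0],[0,0,0]],
  [-1,[0.12,0.025,0],[0,0,0]],
  [-1,[0,0,0],[0,0,0]],
  [-1,[0,0,0],[0,0,0]],
])

```text
t: 12.25
ee_pos: [482.3, 75.2, 185.9]
orientation: [-2.023, -2.403, 0.001]
ft_force: [-1.1, -0.7, 0.0]
width: 12.0
grasp_force: 30.0
```

```bash
python3 - <<'E'
from h import *
go([488.5,76.4,120],8.4)
def box(P,m,nm):
    if m.sum()<5: print(nm,m.sum());return
    q=P[m][:,:2].astype(np.float32);r=cv2.minAreaRect(q);print(nm,m.sum(),np.round(r[0],1),np.round(r[1],1),round(r[2],2),np.round(P[m].mean(0),1))
e=get_obs()['ee_pos']
for n in['wrist','top']:
    d=grab(n);P=cloud(d);np.savez(n+'5.npz',P=P,im=d['image']);cv2.imwrite(f'pics/{n}5.png',d['image']);z=P[...,2]
    box(P,(z>45)&(z<55)&(abs(P[...,0]-530)<85)&(abs(P[...,1]-84)<140),n+' deck')
    b=(abs(P[...,0]-e[0])<30)&(abs(P[...,1]-e[1])<45)&(z<e[2]+35)&(z>100); box(P,b,n+' label')
E
```

```text
pos [482.3  75.2 185.9] yawY 9.83 zaxis [-8.e-04 -5.e-04 -1.e+00] q [ 0.13  0.28  1.96 -0.    0.91 -0.04] t 12.25 w 11.956424776850382 F [-1.1 -0.7  0. ]
shift frac [0.002 0.064 0.658] turn z frac 0.0318
wrist deck 13899 [529.6 100.1] [108.1 200.7] 8.47 [528.5 104.5  51.8]
wrist label 3549 [481.2  83.2] [47.5 29.8] 83.24 [480.9  88.3 209.3]
top deck 779 [530.6  79.1] [108.7 231. ] 8.28 [537.9   8.2  50.2]
top label 0
```

View pics/wrist5.png

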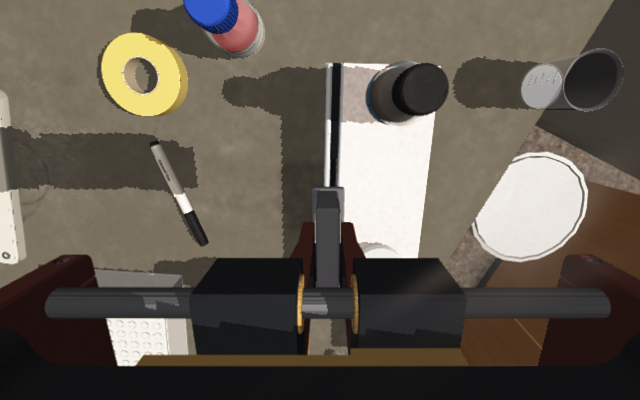

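The wrist view shows the holder in the grip at (328,215), with the channel's dark strip visible above it at column 337. My yaw correction had the wrong sign, so I correct it while approaching.

Call:
jog_arm([
  [-1,[0,0,0.2],[0,0,0.031]],
  [-1,[-0.006,0.068,0.2],[0,0,0]],
  [-1,[0,0,0.2],[0,0,0]],
  [-1,[0,0,0.16],[0,0,0]],
  [-1,[0,0,0],[0,0,0]],
  [-1,[0,0,0],[0,0,0]],
  [-1,[0,0,0],[0,0,0]],
])

```text
t: 13.05
ee_pos: [490.2, 75.7, 111.0]
orientation: [2.053, 2.377, 0.002]
ft_force: [0.6, -0.6, -0.6]
width: 11.9
grasp_force: 30.0
```

```bash
python3 - <<'E'
from h import *
go([489.1,75.6,90],8.45)
d=grab('wrist');im=d['image'];P=cloud(d);cv2.imwrite('pics/w6.png',im);z=P[...,2]
a=np.radians(8.45);n=np.array([np.cos(a),np.sin(a)]);t=np.array([-n[1],n[0]])
N=P[...,:2]@n;T=P[...,:2]@t
e=get_obs()['ee_pos'];print('tcp n,t',e[:2]@n,e[:2]@t)
g=im.max(2)
for lo in range(40,110,10):
    m=(z>43)&(z<57)&(T>lo)&(T<lo+10)&(N>470)&(N<520)
    k=m&(g<60);w=m&(g>120)
    print(lo,'all n',np.round(np.nanpercentile(N[m],[1,99]),1) if m.sum() else 0,'dark n',k.sum(),np.round(np.percentile(N[k],[5,50,95]),1) if k.sum() else 0,'z',np.nanmedian(z[m]) if m.sum() else 0)
c=im[100:330,240:440];cv2.imwrite('pics/c6.png',cv2.resize(c,None,fx=3,fy=2.6,interpolation=cv2.INTER_CUBIC))
E
```

```text
pos [490.2  75.7 111. ] yawY 8.35 zaxis [ 1.4e-03  1.0e-04 -1.0e+00] q [ 0.13  0.41  1.99 -0.    0.74 -0.02] t 13.05 w 11.90761189254154 F [ 0.6 -0.6 -0.6]
shift frac [ 0.    -0.011  0.21 ] turn z frac -0.0021
tcp n,t 496.04625804364036 3.041144171388339
40 all n [485.1 519.5] dark n 129 [491.2 494.3 498.1] z 51.5585643565837
50 all n [485.3 519.8] dark n 133 [491.3 495.1 498.1] z 51.51251470042453
60 all n [484.6 519.7] dark n 138 [491.4 494.4 498.1] z 51.63279273381579
70 all n [484.8 519.4] dark n 154 [490.7 494.4 498.1] z 51.587716663384256
80 all n [485.  519.7] dark n 155 [490.8 494.4 498.1] z 51.54513229999114
90 all n [485.2 519.5] dark n 163 [490.9 494.5 498.1] z 51.67798584281417
100 all n [485.2 519.5] dark n 169 [490.9 494.5 498.1] z 51.60756638590351
```

View pics/c6.png

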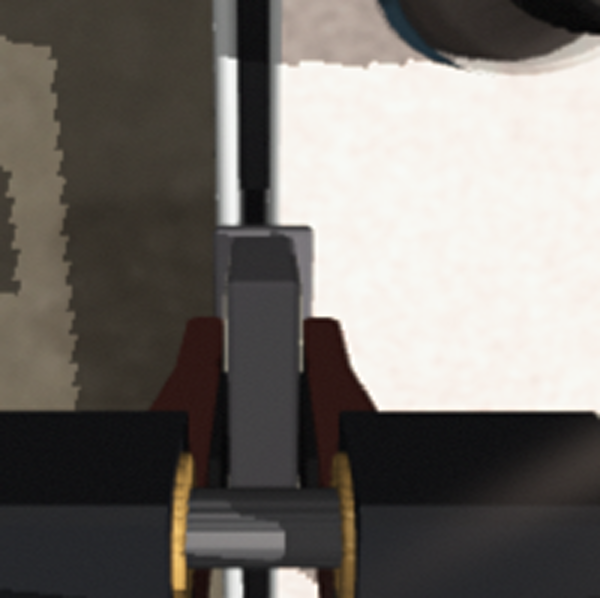

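The crop shows the holder above the slot. The strip centre is about n=494.5 (wrist calibrated), and the TCP is at 496.0, so shift about -1.6 mm and descend.

Call:
jog_arm([
  [-1,[0,-0.016,0.1],[0,0,-0.002]],
  [-1,[0,0,0.1],[0,0,0]],
  [-1,[0,0,0.04],[0,0,0]],
  [-1,[0,0,0],[0,0,0]],
  [-1,[0,0,0],[0,0,0]],
])

```text
t: 13.6
ee_pos: [487.8, 76.0, 85.9]
orientation: [-2.05, -2.38, 0.001]
ft_force: [0.7, 0.3, -1.5]
width: 12.0
grasp_force: 30.0
```

Call:
jog_arm([
  [-1,[0,0,0.03],[0,0,0]],
  [-1,[0,0,0.03],[0,0,0]],
  [-1,[0,0,0.03],[0,0,0]],
  [-1,[0,0,0],[0,0,0]],
  [-1,[0,0,0],[0,0,0]],
])

```text
t: 14.1
ee_pos: [487.9, 76.0, 77.1]
orientation: [-2.051, -2.38, 0.0]
ft_force: [-0.2, -0.2, -0.7]
width: 11.6
grasp_force: 30.0
```

```bash
python3 - <<'E'
from h import *
go([488.6,75.5,60.3],8.45)
s=get_obs();a=np.radians(8.45);n=np.array([np.cos(a),np.sin(a)]);t=np.array([-n[1],n[0]]);e=s['ee_pos'][:2];f=s['ft_force'][:2];print('n,t',e@n,e@t,'f n,t',f@n,f@t,s['moment'],s['grasp_force'])
E
```

```text
pos [487.9  76.   77.1] yawY 8.5 zaxis [-2.e-04 -0.e+00 -1.e+00] q [ 0.13  0.47  2.01  0.    0.67 -0.02] t 14.1 w 11.56055483669566 F [-0.2 -0.2 -0.7]
shift frac [-0.006  0.006  0.168] turn z frac 0.001
n,t 493.74817674176734 3.453859697621155 f n,t -0.18593266285148036 -0.18925492414735895 [-0.05038712 -0.11026324  0.03676168] 29.999979436397552
```

The blade is in the slot, about 7 mm deep with no side force. Continue.

Call:
jog_arm([
  [-1,[-0.003,0,0.03],[0,0,0]],
  [-1,[0,0,0.03],[0,0,0]],
  [-1,[0,0,0.03],[0,0,0]],
  [-1,[0,0,0.02],[0,0,0]],
  [-1,[0,0,0],[0,0,0]],
  [-1,[0,0,0],[0,0,0]],
])

```text
t: 14.7
ee_pos: [488.0, 75.7, 66.1]
orientation: [-2.051, -2.38, 0.0]
ft_force: [0.7, -0.8, -1.0]
width: 11.8
grasp_force: 30.0
```

Call:
jog_arm([
  [-1,[0,0,0.02],[0,0,0]],
  [-1,[0,0,0.01],[0,0,0]],
  [-1,[0,0,0.01],[0,0,0]],
  [-1,[0,0,0],[0,0,0]],
  [-1,[0,0,0],[0,0,0]],
])

```text
t: 15.2
ee_pos: [488.1, 75.7, 62.5]
orientation: [2.051, 2.38, 0.0]
ft_force: [-0.7, -0.1, 6.3]
width: 11.6
grasp_force: 30.0
```

```bash
python3 - <<'E'
from h import *
go([488.6,75.5,60.3],8.45)
s=get_obs();a=np.radians(8.45);n=np.array([np.cos(a),np.sin(a)]);t=np.array([-n[1],n[0]]);e=s['ee_pos'][:2];f=s['ft_force'][:2];print('n,t',e@n,e@t,'f n,t',f@n,f@t,s['moment'],s['grasp_force'])
E
```

```text
pos [488.1  75.7  62.5] yawY 8.5 zaxis [ 3.e-04  1.e-04 -1.e+00] q [ 0.13  0.49  2.01  0.    0.64 -0.02] t 15.2 w 11.635850534462472 F [-0.7 -0.1  6.3]
shift frac [-0.003  0.005  0.022] turn z frac 0.0011
n,t 493.9310662481132 3.169288378354878 f n,t -0.6590126022064142 0.01469887186561046 [-0.10869012  0.19201062 -0.03315224] 30.001200735569
```

Call:
jog_arm([
  [-1,[0,0,0.01],[0,0,0]],
  [-1,[0,0,0.01],[0,0,0]],
  [-1,[0,0,0],[0,0,0]],
  [-1,[0,0,0],[0,0,0]],
  [-1,[0,0,0],[0,0,0]],
])

```text
t: 15.7
ee_pos: [488.1, 75.7, 60.6]
orientation: [2.051, 2.38, 0.0]
ft_force: [-1.5, -0.7, 6.6]
width: 11.6
grasp_force: 30.0
```

Call:
jog_arm([
  [-1,[0,0,0.005],[0,0,0]],
  [-1,[0,0,0],[0,0,0]],
  [-1,[0,0,0],[0,0,0]],
  [-1,[0,0,0],[0,0,0]],
])

```text
t: 16.1
ee_pos: [488.1, 75.7, 60.2]
orientation: [2.051, 2.38, 0.0]
ft_force: [-2.7, -0.1, 9.3]
width: 11.8
grasp_force: 30.0
```

Call:
jog_arm([
  [-1,[0,0,0.005],[0,0,0]],
  [-1,[0,0,0],[0,0,0]],
  [-1,[0,0,0],[0,0,0]],
  [-1,[0,0,0],[0,0,0]],
])

```text
t: 16.5
ee_pos: [488.1, 75.7, 60.2]
orientation: [2.051, 2.38, 0.0]
ft_force: [-4.7, -0.6, 15.8]
width: 11.8
grasp_force: 30.0
```

Call:
jog_arm([
  [-1,[0,0,0.005],[0,0,0]],
  [-1,[0,0,0],[0,0,0]],
  [-1,[0,0,0],[0,0,0]],
  [-1,[0,0,0],[0,0,0]],
])

```text
t: 16.9
ee_pos: [488.1, 75.7, 60.2]
orientation: [2.05, 2.38, 0.001]
ft_force: [-4.9, -0.5, 22.6]
width: 11.8
grasp_force: 30.0
```

```bash
python3 - <<'E'
from h import *
go([488.6,75.5,60.3],8.45)
s=get_obs();print(s['moment'],s['grasp_force'])
for n in['wrist','scene']:
    d=grab(n);im=d['image'];cv2.imwrite(f'pics/{n}9.png',im);P=cloud(d);z=P[...,2]
    a=np.radians(8.45);nn=np.array([np.cos(a),np.sin(a)]);t=np.array([-nn[1],nn[0]]);N=P[...,:2]@nn;T=P[...,:2]@t
    for lo,hi in[(-28,-5),(-5,20),(20,33)]:
        m=(N>483)&(N<508)&(T>lo)&(T<hi)&(z>45)&(z<64);print(n,lo,m.sum(),np.round(np.percentile(z[m],[5,50,95]),1) if m.sum()>3 else '')
    m=(N>520)&(N<580)&(z>45)&(z<56);print('deck z',np.median(z[m]))
    if n=='wrist':A=cv2.resize(im[120:300,250:410],(400,450))
    else:A=np.hstack([A,cv2.resize(im[165:255,255:335],(400,450),interpolation=cv2.INTER_CUBIC)])
cv2.imwrite('pics/both9.png',A)
E
```

```text
pos [488.1  75.7  60.2] yawY 8.5 zaxis [ 5.e-04  1.e-04 -1.e+00] q [ 0.13  0.5   2.01  0.    0.63 -0.02] t 16.9 w 11.774266941997972 F [-4.9 -0.5 22.6]
shift frac [-0.003  0.004 -0.001] turn z frac 0.0011
[-0.1961431   1.04062114 -0.05251019] 30.00679314136505
wrist -28 0 
wrist -5 175 [51.  57.2 62.9]
wrist 20 428 [51.2 57.6 61.5]
deck z 52.0011016740978
scene -28 59 [46.8 54.9 63. ]
scene -5 18 [45.4 51.  55.1]
scene 20 16 [46.8 55.5 63.4]
deck z 48.811864537479096
```

View pics/both9.png

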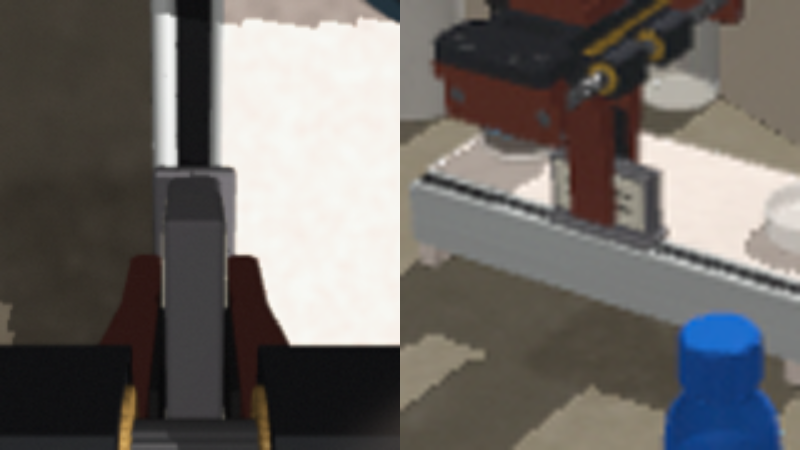

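The view shows the flange sitting on the rail with no visible gap. The TCP stopped at 60.2 mm (60.3 predicted) while the force rose to 22.6 N, so the holder is home and pressed. A brief stability check, then hand in.

Call:
jog_arm([
  [-1,[0,0,0],[0,0,0]],
  [-1,[0,0,0],[0,0,0]],
  [-1,[0,0,0],[0,0,0]],
  [-1,[0,0,0],[0,0,0]],
  [-1,[0,0,0],[0,0,0]],
])

```text
t: 17.5
ee_pos: [488.1, 75.7, 60.2]
orientation: [2.051, 2.38, 0.001]
ft_force: [-5.7, -0.9, 22.8]
width: 11.8
grasp_force: 30.0
```

```bash
python3 -c "
from h import *
s=get_obs();print(s['ee_pos'],s['ft_force'],s['width'])
if s['ee_pos'][2]<60.8 and 10<s['ft_force'][2]<35: print(close_job())"
```

```text
[488.149396    75.72292244  60.20737823] [-5.71628402 -0.89914501 22.75420772] 11.769302131011374
the job is handed in; nothing more can be done
None
```

The job is handed in at 17.5 s: the bottle stands upright on the bench, left of the riser, and the wide holder's flange sits on the rail, still gripped and pressed home with about 23 N; no verdict came back.

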